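Restock the block tray of the slide station

ROBOT

A 6-joint arm with a two-finger parallel gripper is mounted at the origin on a cart in front of the work surface, level with it; the furniture and walls round the work are solid. World frame = base frame: x ahead of the robot, y to its left, z up, the work surface at z = 0. Lengths are in m, angles in rad, forces in N, time in s.
With the tool pointing down it reaches from about 0.275 to 0.75 m from the base axis. Payload 10.2 kg.
Tool frame: the origin (TCP) lies at the very end of the fingers, on their centre line; the grasp point (between the pads) lies 19 mm behind it; z points along the fingers, y is the direction in which the jaws open and shut (so a half turn about z gives the same grasp; the last joint's range is limited). The gripper opens to 88 mm and grips with 3 to 60 N. Pads are 18 mm wide; open, the fingers measure 123 mm over their backs; the gripper's body (75 mm by 187 mm) begins 45 mm behind the grasp point.
Start: joints at [0.976, 0.313, 1.498, -0, 1.331, -0.223], TCP at [0.191, 0.489, 0.239] pointing down, gripper open.
Joint ranges: [-2.94, 2.94], [-0.97, 2.17], [0.19, 2.56], [-1.23, 4.37], [0.02, 3.11], [-2.88, 2.88]. Speed limits (rad/s): [2.39, 2.39, 3.01, 3.14, 3.14, 3.14].

INTERFACE

Orientations are given as [roll, pitch, yaw] about the fixed x, y, z axes, in that order (R = Rz(yaw) Ry(pitch) Rx(roll)).
In Python, from plant import status, cams, ctrl, models gives the robot as it stands.
- The arm moves only by the tool play_rows, never from a script. Its argument "plan" is one flat list of numbers, 7 for each row, row after row: the shift along the tool's x, y, z each as a share of 0.02 m, from -1 to 1, then the turn, a rotation vector about the tool's x, y, z each as a share of 0.1 rad, from -1 to 1, then the closure, from -1 (fully open) to 1 (shut), so that 0 is half open. A call has 1 to 10 rows; each row shifts and turns the commanded pose from where the row before left it, along the tool's axes as they then stand; what a row does not reach is not made up. A row lasts 1/12 s, in which the tool goes at most 41.7 mm and 7.16 degrees, less where a joint would pass 70% of its speed; a pose out of reach is approached as far as the arm can. A call with a number of a shift or a turn outside -1 to 1 is refused whole. A call with a gripper value outside its range is refused whole. The fingers move at their own pace and stop on an object; "force" is the grip in N (left out, the last holds). Time passes only in rows, so rows that do not move let the fingers close. It gives the time, the measured TCP pose, the force and the opening at its end, in the units of the state.
- status.observe(): the state, without advancing time (a new reading comes with each control period).
- cams.get_image(name): name is "scene" or "top" or "wrist"; returns a dict with "image" (384x512x3 uint8, red, green, blue), "depth" (384x512 float32, m along the optical axis (not along the pixel's ray), 0 where there is no reading), "intrinsics" (3x3 intrinsics, pixels), "D" ([k1, k2, p1, p2, k3] as OpenCV has them; the pictures are not rectified), "pose" (4x4, takes a point from camera to world coordinates); the wrist camera has in their place "mount" (4x4, takes a point from camera to tool coordinates, whose origin is the TCP and whose axes are the flange's). Camera axes: x right, y down, z forward; pixel columns grow to the right and rows downward; lengths in m; the calibration is good to about 2 mm. A picture is of the moment at which its call begins: read the wrist's pose just before it.
- ctrl.finish_job(): hands the job in, once; it reports no verdict.
Trained networks look in a picture, given as the dict that the camera call returned (one of the last four; its "shot" number tells which), for a name from the list of things; names that differ only in an ending like _2 or _b are one class to them, and where a whole thing is asked for, a point or a joint stands for the part that bears it (a point fixed in the world has none). Each returns a list of dicts, best first, with "p" (0 to 1); they miss things now and then, are a little off and sometimes report something else, mostly with a low value. They report only what shows in the picture. A call takes as long as a camera call. They do not tell look-alikes from the thing itself.
- models.boxes_of(picture, target): "uv" ([column, row] in pixels, amid what is visible of it).
- models.cut_out(picture, target): "pixels" (384x512 bool, what is visible of it) and "uv" ([column, row] in pixels, amid what is visible of it).
- models.spot_point(picture, target): "uv" ([column, row] in pixels: a listed point, or the origin of a listed thing).
The state is a dict: "time_s": time; "qpos": joint angles; "qd": joint speeds; "effort": joint torques, N m; "eef_pos": TCP position; "eef_rot": TCP orientation; "force": force on the tool from outside, world axes, zero at the start; "moment": the same for the moment, N m; "gripper_width": finger opening in m.
Only numpy, scipy, OpenCV 4.12 (cv2) and the standard library are available. Lean on these libraries where they do the work, as an engineer would, in place of code of your own. Each camera call takes 0.05 s, during which the arm holds its last target. There are 200 camera calls.

TASK

Pull the black tray fully out from under its grey hood by the bar handle and lay the two spare flat packing blocks into the two pockets that are empty, one in each, flat on the pocket floor like the others. Then push the tray fully home again with all six blocks lying in their pockets, and leave the other things on the table where they are.

Things in the scene. Friction and masses are not known exactly. Their poses are not given: they have to be found in the camera images.
- station: fixed slide station: two 430 mm steel rails on the table, with a grey sheet-metal dust hood over the home end of the tray (180 mm across x, 200 mm along y, top at z 57 mm, roof underside 54 mm, open only at its -y end). Origin on the table under the hood's centre; the tray slides out along the station's own -y axis (to the robot's right, up to 0.2 rad askew)
- tray (a joint): slide of the black tray along the rails: 0 = home against its stop under the hood, 0.23 m = fully out. It slides with about 2 N of friction and stays where it is left, stops solidly at both ends; at home the tray's pockets are hidden by the hood and at full travel they are all clear of it (its inner edge is 38 mm from the hood's mouth)
- tray_handle (a point): middle of the tray's handle, a level steel bar 12 mm thick and 116 mm long (along the tray's x, across the slide) in front of the tray's -y end, its axis 29 mm above the table; between the bar and the tray is a 47 mm gap, and the bar sticks out of the hood at home (its axis 45 mm in front of the hood's mouth). Its two legs join the tray at its outer corners, no higher than the pocket ribs. The point moves with the tray; its axes are parallel to the station's
- pocket0 (a point): centre of the floor of pocket 0 of the tray, 15 mm above the table; row 1 of 3 (row 3 is next to the handle), -x column. Each pocket is 72 mm along the tray's x, 46 mm along its y, 6 mm deep (ribs top out 21 mm above the table), so a block lies in it flat with its length along the tray's x and stands 14 mm proud; rows are 62 mm apart, columns 78 mm. Axes parallel to the station's; moves with the tray. Which two pockets are empty changes
- pocket1 (a point): centre of the floor of pocket 1 of the tray, 15 mm above the table; row 1 of 3 (row 3 is next to the handle), +x column. Each pocket is 72 mm along the tray's x, 46 mm along its y, 6 mm deep (ribs top out 21 mm above the table), so a block lies in it flat with its length along the tray's x and stands 14 mm proud; rows are 62 mm apart, columns 78 mm. Axes parallel to the station's; moves with the tray. Which two pockets are empty changes
- pocket2 (a point): centre of the floor of pocket 2 of the tray, 15 mm above the table; row 2 of 3 (row 3 is next to the handle), -x column. Each pocket is 72 mm along the tray's x, 46 mm along its y, 6 mm deep (ribs top out 21 mm above the table), so a block lies in it flat with its length along the tray's x and stands 14 mm proud; rows are 62 mm apart, columns 78 mm. Axes parallel to the station's; moves with the tray. Which two pockets are empty changes
- pocket3 (a point): centre of the floor of pocket 3 of the tray, 15 mm above the table; row 2 of 3 (row 3 is next to the handle), +x column. Each pocket is 72 mm along the tray's x, 46 mm along its y, 6 mm deep (ribs top out 21 mm above the table), so a block lies in it flat with its length along the tray's x and stands 14 mm proud; rows are 62 mm apart, columns 78 mm. Axes parallel to the station's; moves with the tray. Which two pockets are empty changes
- pocket4 (a point): centre of the floor of pocket 4 of the tray, 15 mm above the table; row 3 of 3 (row 3 is next to the handle), -x column. Each pocket is 72 mm along the tray's x, 46 mm along its y, 6 mm deep (ribs top out 21 mm above the table), so a block lies in it flat with its length along the tray's x and stands 14 mm proud; rows are 62 mm apart, columns 78 mm. Axes parallel to the station's; moves with the tray. Which two pockets are empty changes
- pocket5 (a point): centre of the floor of pocket 5 of the tray, 15 mm above the table; row 3 of 3 (row 3 is next to the handle), +x column. Each pocket is 72 mm along the tray's x, 46 mm along its y, 6 mm deep (ribs top out 21 mm above the table), so a block lies in it flat with its length along the tray's x and stands 14 mm proud; rows are 62 mm apart, columns 78 mm. Axes parallel to the station's; moves with the tray. Which two pockets are empty changes
- tray_block0: one of the four blocks already lying in the tray: flat ground-steel packing block, 60 mm long, 35 mm wide, 20 mm high; origin at the centre of its underside, its y axis along the 60 mm length, x across the 35 mm width, z up. Weighs 0.25 to 0.45 kg
- tray_block1: one of the four blocks already lying in the tray: flat ground-steel packing block, 60 mm long, 35 mm wide, 20 mm high; origin at the centre of its underside, its y axis along the 60 mm length, x across the 35 mm width, z up. Weighs 0.25 to 0.45 kg
- tray_block2: one of the four blocks already lying in the tray: flat ground-steel packing block, 60 mm long, 35 mm wide, 20 mm high; origin at the centre of its underside, its y axis along the 60 mm length, x across the 35 mm width, z up. Weighs 0.25 to 0.45 kg
- tray_block3: one of the four blocks already lying in the tray: flat ground-steel packing block, 60 mm long, 35 mm wide, 20 mm high; origin at the centre of its underside, its y axis along the 60 mm length, x across the 35 mm width, z up. Weighs 0.25 to 0.45 kg
- spare_a: spare, lying flat on the open table to the left of the hood: flat ground-steel packing block, 60 mm long, 35 mm wide, 20 mm high; origin at the centre of its underside, its y axis along the 60 mm length, x across the 35 mm width, z up. Weighs 0.25 to 0.45 kg
- spare_b: spare, lying flat on the open table to the left of the hood: flat ground-steel packing block, 60 mm long, 35 mm wide, 20 mm high; origin at the centre of its underside, its y axis along the 60 mm length, x across the 35 mm width, z up. Weighs 0.25 to 0.45 kg
- tall_block: bystander, not a spare: packing block of another size, 30 x 45 x 45 mm, on the table behind the spares; origin at the centre of its underside
- long_block: bystander, not a spare: packing block of another size, 30 x 90 x 15 mm, on the table behind the hood; origin at the centre of its underside
- vee: bystander: V block 45 x 50 x 35 mm on the table behind the tray's path; origin at the centre of its underside
Mind the look-alikes: they are no part of the job. What is shaped like the spare_b but orange is not meant. Leave any purple look-alike of the spare_a alone.

How it is judged:
By the outcome, as a careful person would: the job done as asked, in the order asked, and still so for the second after the job is handed in, with the robot touching nothing.
It also fails if it takes over 72 s, if anything falls off the work surface, if the arm or the gripper's body presses on something with over 40 N, if the wrist force passes 120 N, or if a joint passes its speed limit or range.

## Working session

There is one attempt and no reset: what is moved stays moved. The work goes in short steps, Python scripts to look and compute and a tool call to move; the robot and the scene stay as the last step left them, time stands still between calls to the robot, and variables do not carry over. Pictures are saved under pics/ and viewed, about 8 in all and at most 12, crops included, and the job is handed in when it is done.

Besides the shell and the picture viewer there is one more tool, called after "Emit:" by a JSON object that holds its "op" and its "data", one argument or row to a line. play_rows: Moves the arm, as the interface text tells. Its arguments: {"type":"object","properties":{"plan":{"type":"array","items":{"type":"number"}},"force":{"type":"number"}},"required":["plan"]}

```bash
mkdir -p pics
cat > h.py <<'E'
import numpy as np, cv2
from plant import status, cams, ctrl, models
from scipy.spatial.transform import Rotation as R
def toolT():
    s=status.observe(); T=np.eye(4); r=np.array(s["eef_rot"])
    T[:3,:3]=R.from_euler('xyz',r).as_matrix(); T[:3,3]=s["eef_pos"]; return T
def shot(n):
    T=toolT(); d=cams.get_image(n)
    d["T"]=T@np.array(d["mount"]) if "mount" in d else np.array(d["pose"]); return d
def rays(d,uv):
    uv=np.array(uv,float).reshape(-1,1,2)
    return cv2.undistortPoints(uv,np.array(d["intrinsics"]),np.array(d["D"]))[:,0]
def onz(d,uv,z):  # intersect with plane z
    n=rays(d,uv); v=np.c_[n,np.ones(len(n))]@d["T"][:3,:3].T; o=d["T"][:3,3]
    return o+v*((z-o[2])/v[:,2])[:,None]
def deep(d,uv):
    n=rays(d,uv); uv=np.array(uv,int).reshape(-1,2); z=d["depth"][uv[:,1],uv[:,0]]
    return (np.c_[n,np.ones(len(n))]*z[:,None])@d["T"][:3,:3].T+d["T"][:3,3]
def save(d,name,crop=None,k=1):
    im=d["image"][...,::-1]
    if crop: im=im[crop[1]:crop[3],crop[0]:crop[2]]
    cv2.imwrite("pics/"+name,cv2.resize(im,None,fx=k,fy=k,interpolation=cv2.INTER_CUBIC))
def topface(d,mask,zlo,zhi):
    v,u=np.nonzero(mask); P=deep(d,np.c_[u,v]); ok=(d["depth"][v,u]>0)&(P[:,2]>zlo)&(P[:,2]<zhi); P=P[ok]
    c,s,a=cv2.minAreaRect((P[:,:2]*1000).astype(np.float32))
    return np.array(c)/1000,s,a,np.median(P[:,2]),len(P)
E
python3 - <<'E'
from h import *
s=status.observe(); print({k:np.round(v,3) for k,v in s.items()})
d=shot("top"); save(d,"top.png",k=1.5)
e=shot("scene")
for n in ["spare_a","tall_block","long_block","vee","tray_block0"]:
    for m in models.cut_out(d,n):
        if m["p"]<.2: continue
        print(n,round(m["p"],2),np.round(m["uv"]), m["pixels"].sum(), topface(d,m["pixels"],.003,.08), d["image"][m["pixels"]].mean(0).astype(int))
for n in ["tray_handle","station"]:
    for dd in (d,e):
        for m in models.spot_point(dd,n): print(n,round(m["p"],2),np.round(m["uv"]),onz(dd,m["uv"],.029 if n!="station" else 0))
save(e,"scene.png",k=1.5)
E
```

```text
{'time_s': np.float64(0.0), 'qpos': array([ 0.976,  0.313,  1.498,  0.   ,  1.331, -0.223]), 'qd': array([-0.002,  0.001,  0.   , -0.   , -0.001, -0.   ]), 'effort': array([-1.0000e-03, -4.0221e+01, -2.5226e+01,  7.0000e-02,  3.5000e-02,
       -0.0000e+00]), 'eef_pos': array([0.191, 0.489, 0.238]), 'eef_rot': array([-3.14, -0.  ,  2.77]), 'force': array([-0.308,  0.912, -1.336]), 'moment': array([-0.017,  0.026,  0.01 ]), 'gripper_width': np.float64(0.088)}
spare_a 0.84 [198. 277.] 282 (array([0.35256561, 0.19915439]), (33.276004791259766, 63.245025634765625), 13.768487930297852, np.float64(0.020399823293843822), 281) [199 148  77]
spare_a 0.8 [199. 233.] 294 (array([0.46212064, 0.2026619 ]), (61.248355865478516, 34.94933319091797), 75.70753479003906, np.float64(0.019982386702658395), 292) [148  87 161]
spare_a 0.7 [161. 246.] 252 (array([0.4229671 , 0.30113199]), (58.76770782470703, 33.277713775634766), 67.34376525878906, np.float64(0.020232011627333457), 250) [205 207 198]
spare_a 0.55 [181. 199.] 279 (array([0.55190509, 0.26633405]), (34.584564208984375, 59.02878952026367), 39.24
[... 342 characters left out ...]
814453), 21.940261840820312, np.float64(0.014655088319703746), 342) [173 161 147]
vee 0.57 [343. 123.] 341 (array([ 0.77654565, -0.18996014]), (45.23505401611328, 51.995548248291016), 47.72468566894531, np.float64(0.026848676498774315), 329) [156 148 137]
tray_block0 0.56 [318. 222.] 320 (array([ 0.5030585 , -0.10141504]), (144.2348175048828, 45.41648864746094), 5.998281002044678, np.float64(0.03159101259941477), 320) [160 156 145]
tray_handle 0.67 [316. 216.] [[ 0.51580483 -0.11330339  0.029     ]]
tray_handle 0.93 [258. 247.] [[ 0.50385847 -0.12292925  0.029     ]]
station 0.73 [265. 226.] [[0.48945797 0.02220314 0.        ]]
station 0.42 [343. 127.] [[ 0.78122701 -0.19690628  0.        ]]
```

View pics/top.png

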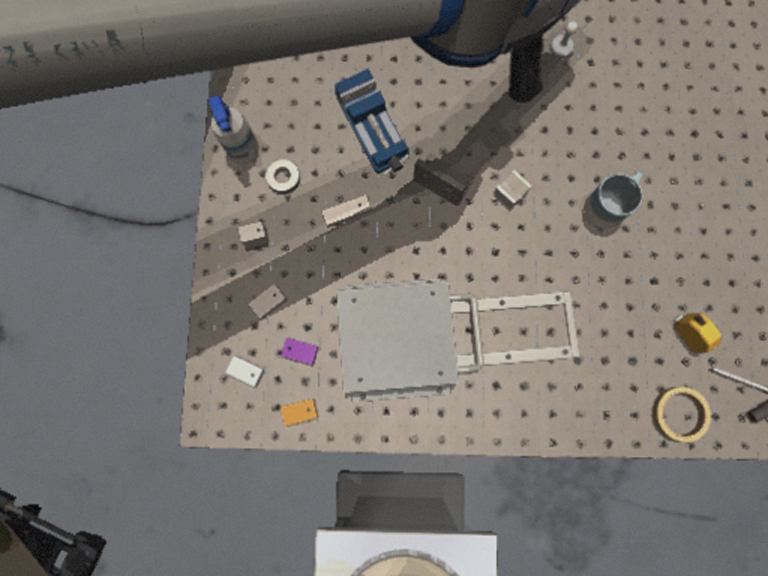

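The four block-like candidates in the top view (1.5x pixels) are orange (299,412), purple (300,351), light (245,371) and steel in shadow (267,301). By the description the spares are the light one and the shadowed one. Next I measure the hood and handle, and check the choice in a close crop.

```bash
cat >> h.py <<'E'
def go(x,y,yaw,z):  # needed shift in present tool axes (mm) and turn about tool z
    T=toolT(); dv=T[:3,:3].T@(np.array([x,y,z])-T[:3,3])
    yw=np.arctan2(T[1,0],T[0,0]); t=-((yaw-yw+np.pi)%(2*np.pi)-np.pi)
    print("shift/20mm",np.round(dv/.02,2),"turn/0.1",round(t/.1,2),"at",np.round(T[:3,3],4),"yaw",round(yw,4))
E
python3 - <<'E'
from h import *
d=shot("top"); H,W=d["depth"].shape
v,u=np.mgrid[0:H,0:W]; P=deep(d,np.c_[u.ravel(),v.ravel()]).reshape(H,W,3)
m=(abs(P[...,2]-.057)<.008)&(u>215)&(u<310)&(v>175)&(v<275); n,l,st,_=cv2.connectedComponentsWithStats(m.astype(np.uint8))
k=1+np.argmax(st[1:,4]); q=P[l==k]; r=cv2.minAreaRect((q[:,:2]*1000).astype(np.float32)); print("hood",r,np.median(q[:,2]))
b=(P[...,2]>.02)&(P[...,2]<.042)&(u>307)&(u<325)&(v>190)&(v<255); q=P[b]; print("bar",cv2.minAreaRect((q[:,:2]*1000).astype(np.float32)),np.median(q[:,2]),len(q))
save(d,"crop.png",(140,180,220,300),5)
E
```

```text
hood ((489.7015380859375, 25.65875244140625), (180.5952606201172, 200.5468292236328), 5.997831344604492) 0.05720195589952204
bar ((501.3966369628906, -111.94037628173828), (141.70130920410156, 36.67031478881836), 0.12385737150907516) 0.03283384251628951 271
```

View pics/crop.png

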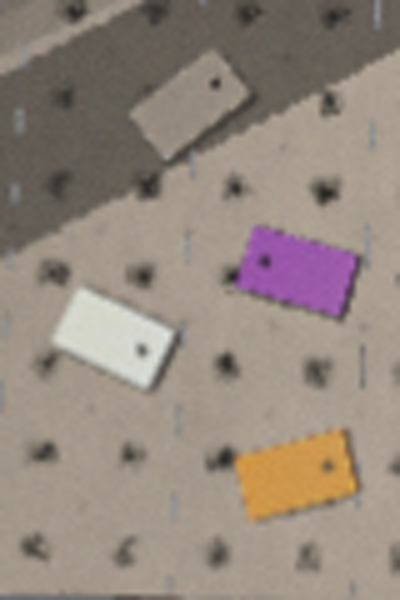

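The four candidates are confirmed in the crop: the light one is in sun, the other is grey in shadow, and the purple and orange ones are decoys. The hood measures 180x200 mm at 6°, as given. That puts the handle at about (0.505, -0.119).

Emit:
{"op": "play_rows", "data": {
  "plan": [-1,-0.5,0,0,0,-0.95,-0.1,-1,-1,0,0,0,-0.95,-0.1,-1,-1,0,0,0,-0.95,-0.1,-1,-1,0,0,0,-0.95,-0.1,-1,-1,0,0,0,-0.95,-0.1,-1,-1,0,0,0,0,-0.1,-1,-1,0,0,0,0,-0.1,-1,-1,0,0,0,0,-0.1,-1,-1,0,0,0,0,-0.1,-1,-1,0,0,0,0,-0.1],
  "force": 30
}}

```text
time_s: 1.43
eef_pos: [0.3846, 0.2928, 0.2389]
eef_rot: [3.141, 0.0, -3.038]
force: [1.1, -0.4, 0.3]
gripper_width: 0.0479
```

```bash
python3 -c "
from h import *
go(.505,-.1185,-3.037,.12)"
```

```text
shift/20mm [ -3.87 -21.08   5.94] turn/0.1 -0.01 at [0.3846 0.2928 0.2389] yaw -3.0385
```

Emit:
{"op": "play_rows", "data": {
  "plan": [-0.2,-1,0,0,0,0,-0.1,-0.2,-1,0,0,0,0,-0.1,-0.2,-1,0,0,0,0,-0.1,-0.2,-1,0,0,0,0,-0.1,-0.2,-1,0,0,0,0,-0.1,-0.2,-1,0,0,0,0,-0.1,-0.2,-1,0,0,0,0,-0.1,-0.2,-1,0,0,0,0,-0.1,-0.2,-1,0,0,0,0,-0.1,-0.2,-1,0,0,0,0,-0.1]
}}

```text
time_s: 2.27
eef_pos: [0.4443, 0.0981, 0.2388]
eef_rot: [-3.142, 0.0, -3.038]
force: [-0.2, 0.4, -0.1]
gripper_width: 0.0487
```

Emit:
{"op": "play_rows", "data": {
  "plan": [-0.2,-1,0,0,0,0,-0.1,-0.2,-1,0,0,0,0,-0.1,-0.2,-1,0,0,0,0,-0.1,-0.2,-1,0,0,0,0,-0.1,-0.2,-1,0.5,0,0,0,-0.1,-0.2,-1,0.5,0,0,0,-0.1,-0.2,-1,1,0,0,0,-0.1,-0.2,-1,1,0,0,0,-0.1,-0.2,-1,0.5,0,0,0,-0.1,0,-1,0.5,0,0,0,-0.1]
}}

```text
time_s: 3.1
eef_pos: [0.5007, -0.0971, 0.1577]
eef_rot: [3.141, -0.001, -3.038]
force: [-0.2, 0.2, 1.4]
gripper_width: 0.0487
```

Emit:
{"op": "play_rows", "data": {
  "plan": [0,-0.5,0,0,0,0,-0.1,0,0,0,0,0,0,-0.1]
}}

```text
time_s: 3.27
eef_pos: [0.5015, -0.1075, 0.1586]
eef_rot: [3.142, -0.0, -3.04]
force: [1.2, 0.6, -0.1]
gripper_width: 0.0483
```

Run:
```python
from h import *
d=shot("wrist"); save(d,"w1.png",k=1.2)
for m in models.spot_point(d,"tray_handle")[:2]: print(m["p"],m["uv"],onz(d,m["uv"],.029))
H,W=d["depth"].shape; v,u=np.mgrid[0:H,0:W]; P=deep(d,np.c_[u.ravel(),v.ravel()]); 
a=.1047; Q=(P[:,:2]-[.505,-.1185])@np.array([[np.cos(a),-np.sin(a)],[np.sin(a),np.cos(a)]])
m=(P[:,2]>.024)&(P[:,2]<.042)&(abs(Q[:,0])<.04)&(abs(Q[:,1])<.025)&(d["depth"].ravel()>0)
print(m.sum(), Q[m].min(0),Q[m].max(0),P[m,2].max(), "slope",np.polyfit(Q[m,0],Q[m,1],1) if m.sum()>20 else 0)
go(.505,-.1185,-3.037,.012)
```

```text
1126 [-0.03988514 -0.00618601] [0.03984379 0.00588172] 0.03616849314456749 slope [1.12979445e-03 8.11530423e-05]
shift/20mm [-0.1  -0.65  7.37] turn/0.1 -0.02 at [ 0.5016 -0.1057  0.1594] yaw -3.0387
```

View pics/w1.png

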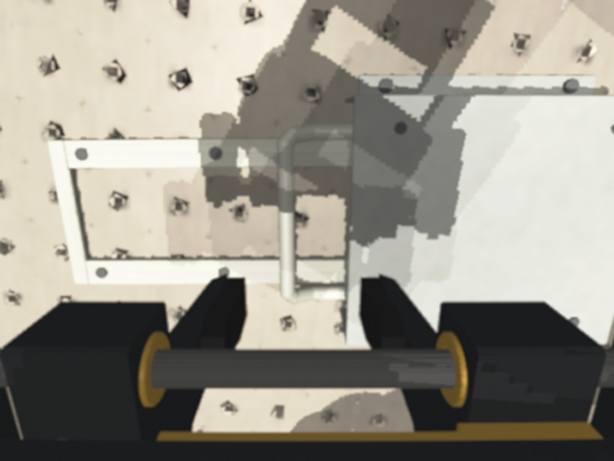

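The bar sits within 0.3 mm of the estimate (picture: bar column about 288, between the fingers). I descend with the jaws at about 36 mm.

Emit:
{"op": "play_rows", "data": {
  "plan": [-0.1,-0.6,0,0,0,0,0.18,0,0,0.9,0,0,0,0.18,0,0,1,0,0,0,0.18,0,0,1,0,0,0,0.18,0,0,1,0,0,0,0.18,0,0,1,0,0,0,0.18,0,0,1,0,0,0,0.18,0,0,0.9,0,0,0,0.18,0,0,0.5,0,0,0,0.18,0,0,0,0,0,0,0.18]
}}

```text
time_s: 4.2
eef_pos: [0.5042, -0.1174, 0.0115]
eef_rot: [3.14, -0.002, -3.038]
force: [-0.2, 0.1, -0.6]
gripper_width: 0.0363
```

Emit:
{"op": "play_rows", "data": {
  "plan": [0,0,0,0,0,0,1,0,0,0,0,0,0,1,0,0,0,0,0,0,1,0,0,0,0,0,0,1,0,0,0,0,0,0,1]
}}

```text
time_s: 4.62
eef_pos: [0.5057, -0.1198, 0.0138]
eef_rot: [-3.138, 0.002, -3.038]
force: [-1.2, -11.3, -1.3]
gripper_width: 0.0105
```

Emit:
{"op": "play_rows", "data": {
  "plan": [0,-0.3,0,0,0,0,1,0,-0.6,0,0,0,0,1,0,-0.9,0,0,0,0,1,0,-1,0,0,0,0,1,0,-1,0,0,0,0,1,0,-1,0,0,0,0,1,0,-1,0,0,0,0,1,0,-1,0,0,0,0,1,0,-1,0,0,0,0,1,0,-1,0,0,0,0,1]
}}

```text
time_s: 5.45
eef_pos: [0.5238, -0.2939, 0.0138]
eef_rot: [-3.141, 0.002, -3.039]
force: [5.3, 4.1, 2.4]
gripper_width: 0.0111
```

Emit:
{"op": "play_rows", "data": {
  "plan": [0,-0.8,0,0,0,0,1,0,-0.6,0,0,0,0,1,0,-0.5,0,0,0,0,1,0,-0.3,0,0,0,0,1,0,-0.3,0,0,0,0,1,0,-0.15,0,0,0,0,1,0,-0.1,0,0,0,0,1,0,0,0,0,0,0,1]
}}

```text
time_s: 6.12
eef_pos: [0.5297, -0.3485, 0.0138]
eef_rot: [-3.14, 0.003, -3.039]
force: [5.1, -0.5, 0.5]
gripper_width: 0.0112
```

Emit:
{"op": "play_rows", "data": {
  "plan": [0,-0.1,0,0,0,0,1,0,-0.1,0,0,0,0,1,0,0,0,0,0,0,1,0,0,0,0,0,0,1]
}}

```text
time_s: 6.45
eef_pos: [0.5296, -0.3487, 0.0136]
eef_rot: [3.136, 0.0, -3.038]
force: [2.1, 18.1, 11.5]
gripper_width: 0.011
```

The stop contact shows (18 N at 230 mm), so the tray is fully out. Release, rise and look.

Emit:
{"op": "play_rows", "data": {
  "plan": [0,0.15,0,0,0,0,0.18,0,0,0,0,0,0,0.18,0,0,0,0,0,0,0.18,0,0,0,0,0,0,0.18,0,0,-0.5,0,0,0,0.18,0,0,-1,0,0,0,0.18,0,0,-1,0,0,0,0.18,0,0,-1,0,0,0,0.18,0,0.5,-1,0,0,0,0.18,0,1,-1,0,0,0,-0.1]
}}

```text
time_s: 7.28
eef_pos: [0.5253, -0.3202, 0.1243]
eef_rot: [-3.14, 0.001, -3.04]
force: [-1.3, -0.4, -0.2]
gripper_width: 0.0405
```

Emit:
{"op": "play_rows", "data": {
  "plan": [0,1,-1,0,0,0,-0.1,0,1,-1,0,0,0,-0.1,0,1,-1,0,0,0,-0.1,0,1,-1,0,0,0,-0.1,0.6,1,-0.5,0,0,0,-0.1,1,1,0,0,0,0,-0.1,0.5,0.5,0,0,0,0,-0.1]
}}

```text
time_s: 7.87
eef_pos: [0.4691, -0.1922, 0.2141]
eef_rot: [-3.141, 0.001, -3.038]
force: [-1.0, 0.6, -0.4]
gripper_width: 0.0487
```

Run:
```python
from h import *
print(np.round(status.observe()["qpos"],3))
d=shot("wrist"); save(d,"w2.png",k=1.2)
a=.1047; C=np.array([.490,.0257]); Rm=np.array([[np.cos(a),-np.sin(a)],[np.sin(a),np.cos(a)]])
H,W=d["depth"].shape; v,u=np.mgrid[0:H,0:W]; P=deep(d,np.c_[u.ravel(),v.ravel()]); ok=d["depth"].ravel()>0
Q=(P[:,:2]-C)@Rm
m=ok&(P[:,2]>.023)&(P[:,2]<.045)&(abs(Q[:,0])<.09)&(Q[:,1]<-.11)&(Q[:,1]>-.40)
n,l,st,_=cv2.connectedComponentsWithStats(m.reshape(H,W).astype(np.uint8))
for k in range(1,n):
    if st[k,4]>200:
        q=Q[(l==k).ravel()]; r=cv2.minAreaRect((q*1000).astype(np.float32)); print("st frame",np.round(r[0],1),np.round(r[1],1),round(r[2],1),"z",np.round(np.median(P[(l==k).ravel(),2]),4),st[k,4])
for i in range(6):
    c=np.array([(-1)**(i+1)*.039,-.168-.062*(i//2)])
    m=ok&(abs(Q[:,0]-c[0])<.02)&(abs(Q[:,1]-c[1])<.012); print(i,m.sum(),np.round(np.median(P[m,2]),4) if m.sum() else None, np.round(C+Rm@c,4))
```

```text
[-0.62   0.293  1.59  -0.     1.257 -2.295]
st frame [  -7.1 -373.5] [ 21.9 125.9] 84.8 z 0.0328 1342
st frame [ -38.8 -291.9] [35.4 59.6] 90.0 z 0.0343 1915
st frame [ -38.9 -168. ] [59.6 35.3] 0.1 z 0.0345 1869
st frame [  24.5 -291.9] [30.7 35.5] 0.1 z 0.034 627
st frame [  39.4 -168.1] [35.2 61. ] 89.7 z 0.0343 1363
0 1612 0.0361 [ 0.4688 -0.1455]
1 602 0.0344 [ 0.5463 -0.1373]
2 1882 0.2234 [ 0.4753 -0.2071]
3 616 0.0145 [ 0.5528 -0.199 ]
4 1289 0.035 [ 0.4817 -0.2688]
5 140 0.0343 [ 0.5593 -0.2606]
```

View pics/w2.png

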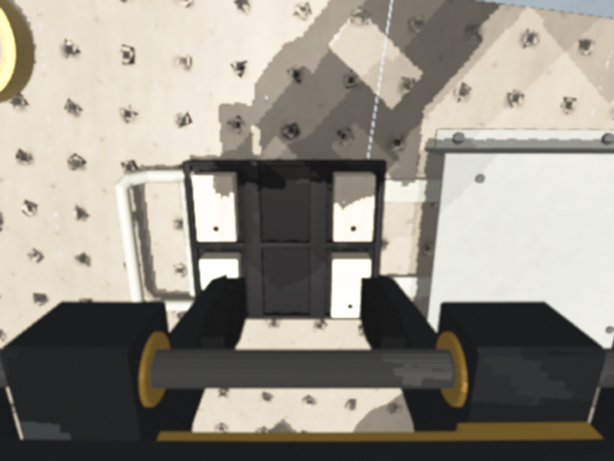

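Pockets 2 and 3 (row 2) are empty: the dark cells at about (285,210) and (285,285) in the picture, with floor depth 14.5 mm. The station-frame positions of the other four blocks match the model within 0.5 mm. Now I head for the light spare.

Emit:
{"op": "play_rows", "data": {
  "plan": [0,1,0,0,0,0,-0.1,0,1,0,0,0,0,-0.1,0,1,0,0,0,0,-0.1,0,1,0,0,0,0,-0.1,0,1,0,0,0,0,-0.1,0,1,0,0,0,0,-0.1,0,1,0,0,0,0,-0.1,0,1,0,0,0,0,-0.1,0,1,0,0,0,0,-0.1,0,1,0,0,0,0,-0.1]
}}

```text
time_s: 8.75
eef_pos: [0.4501, 0.0057, 0.2133]
eef_rot: [-3.141, 0.001, -3.039]
force: [0.5, -0.1, 0.3]
gripper_width: 0.0487
```

Emit:
{"op": "play_rows", "data": {
  "plan": [0,1,0,0,0,0,-0.3,0,1,0,0,0,0,-0.3,0,1,0,0,0,0,-0.3,0,1,0,0,0,0,-0.3,0,1,0,0,0,0,-0.3,0,1,0,0,0,0,-0.3,0,1,0,0,0,0,-0.3,0,1,0,0,0,0,-0.3,0,1,0,0,0,0,-0.3,0,1,0,0,0,0,-0.3]
}}

```text
time_s: 9.58
eef_pos: [0.4296, 0.2049, 0.2133]
eef_rot: [-3.142, 0.001, -3.039]
force: [0.5, -0.6, -1.2]
gripper_width: 0.0577
```

Emit:
{"op": "play_rows", "data": {
  "plan": [0,0.4,0,0,0,-1,-0.3,0,0.3,0,0,0,-1,-0.3,0,0.2,0,0,0,-1,-0.3,0,0,0.5,0,0,-1,-0.3,0,0,0.5,0,0,-1,-0.3,0,0,0.5,0,0,-1,-0.3,0,0,0.5,0,0,-1,-0.3,0,0,0.5,0,0,-1,-0.3,0,0,0,0,0,-1,-0.3,0,0,0,0,0,-1,-0.3]
}}

```text
time_s: 10.42
eef_pos: [0.4264, 0.2215, 0.1627]
eef_rot: [3.141, -0.0, -2.034]
force: [0.2, 0.3, 0.7]
gripper_width: 0.0574
```

Run:
```python
from h import *
d=shot("wrist"); save(d,"w3.png",k=1.2)
for m in models.cut_out(d,"spare_a")[:4]:
    if m["p"]>.2: print(m["p"],np.round(m["uv"]),topface(d,m["pixels"],.014,.026),d["image"][m["pixels"]].mean(0).astype(int))
go(.423,.301,-1.967,.1)
```

```text
0.96 [309. 119.] (array([0.3538421, 0.19734  ]), (34.42701721191406, 60.55228042602539), 16.61588478088379, np.float64(0.019467862915646922), 2554) [169  82  10]
0.9 [208. 172.] (array([0.46273541, 0.2021537 ]), (60.43061065673828, 35.307838439941406), 75.34962463378906, np.float64(0.019411155445921063), 2308) [102  51 118]
0.79 [291. 238.] (array([0.4241843 , 0.30074994]), (60.7829475402832, 35.13532638549805), 66.21973419189453, np.float64(0.01958513453193972), 1919) [240 238 232]
0.66 [140. 248.] (array([0.56861505, 0.2442639 ]), (36.23332595825195, 14.406335830688477), 22.887453079223633, np.float64(0.01929107396283883), 336) [171 161 145]
shift/20mm [-3.46  1.95  3.15] turn/0.1 -0.71 at [0.4266 0.2216 0.1631] yaw -2.0378
```

View pics/w3.png

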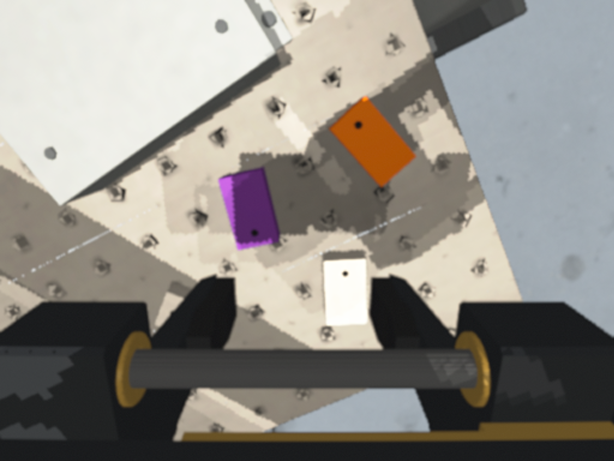

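The picture shows the light spare at (345,290), the purple one at (252,207) and the orange one at (372,142). The target is confirmed at (0.424, 0.301) with 60.8x35 mm sides.

Emit:
{"op": "play_rows", "data": {
  "plan": [-0.9,0.43,0,0,0,-0.5,-0.3,-0.9,0.43,0,0,0,0,-0.3,-0.9,0.43,0,0,0,0,-0.3,-0.87,0.42,1,0,0,0,-0.3,0,0,1,0,0,0,-0.3,0,0,1,0,0,0,-0.3,0,0,1,0,0,0,-0.3,0,0,1,0,0,0,-0.3,0,0,1,0,0,0,-0.3,0,0,0,0,0,0,-0.3]
}}

```text
time_s: 11.35
eef_pos: [0.4235, 0.3001, 0.0399]
eef_rot: [3.138, -0.004, -1.992]
force: [-0.7, -0.8, 0.4]
gripper_width: 0.0575
```

```bash
python3 -c "
from h import *
go(.4242,.3008,-1.986,.009)"
```

```text
shift/20mm [-0.05 -0.03  1.55] turn/0.1 -0.06 at [0.4235 0.3001 0.0399] yaw -1.9919
```

Emit:
{"op": "play_rows", "data": {
  "plan": [0,0,1,0,0,0,-0.3,0,0,0.55,0,0,0,-0.3,0,0,0,0,0,0,-0.3,0,0,0,0,0,0,1,0,0,0,0,0,0,1,0,0,0,0,0,0,1,0,0,0,0,0,0,1,0,0,0,0,0,0,1],
  "force": 35
}}

```text
time_s: 12.02
eef_pos: [0.4252, 0.3011, 0.0126]
eef_rot: [-3.14, 0.001, -1.988]
force: [-1.6, -0.7, 5.4]
gripper_width: 0.0347
```

```bash
python3 -c "
from h import *
go(.4753,-.2071,-3.037,.1)"
```

```text
shift/20mm [ 22.2  -12.6   -4.38] turn/0.1 10.49 at [0.4252 0.3011 0.0126] yaw -1.9885
```

Emit:
{"op": "play_rows", "data": {
  "plan": [0,0,-0.5,0,0,0,1,0,0,-1,0,0,0,1,0,0,-1,0,0,0,1,0,0,-1,0,0,0,1,0,0,-1,0,0,0,1,0.5,-0.25,-1,0,0,0,1,1,-0.55,-1,0,0,0,1,1,-0.55,-0.5,0,0,0,1,1,-0.55,0,0,0,0,1,1,-0.55,0,0,0,0,1]
}}

```text
time_s: 12.85
eef_pos: [0.4327, 0.1978, 0.1527]
eef_rot: [-3.141, 0.001, -1.988]
force: [0.0, -0.9, -3.8]
gripper_width: 0.0345
```

Emit:
{"op": "play_rows", "data": {
  "plan": [1,-0.57,0,0,0,0,1,1,-0.57,0,0,0,0,1,1,-0.57,0,0,0,0,1,1,-0.57,0,0,0,0,1,1,-0.57,0,0,0,0,1,1,-0.57,0,0,0,0,1,1,-0.57,0,0,0,0,1,1,-0.57,0,0,0,0,1,1,-0.57,0,0,0,0,1,1,-0.57,0,0,0,0,1]
}}

```text
time_s: 13.68
eef_pos: [0.4613, 0.0022, 0.1516]
eef_rot: [-3.129, -0.045, -2.031]
force: [0.4, 0.3, -3.7]
gripper_width: 0.0342
```

Emit:
{"op": "play_rows", "data": {
  "plan": [0.9,-0.5,0,0,0,1,1,0.9,-0.6,0,0,0,1,1,0.8,-0.7,0,0,0,1,1,0.6,-0.8,0,0,0,1,1,0.5,-0.9,0,0,0,1,1,0,-0.5,0,0,0,1,1,0,0,0,0,0,1,1,0,0,0,0,0,1,1,0,0,0,0,0,1,1,0,0,0,0,0,1,1]
}}

```text
time_s: 14.52
eef_pos: [0.4773, -0.1085, 0.1563]
eef_rot: [-3.098, -0.014, -3.036]
force: [-0.6, 0.1, -2.2]
gripper_width: 0.0346
```

```bash
python3 -c "
from h import *
go(.4753,-.2071,-3.037,.027); print(status.observe()['gripper_width'])"
```

```text
shift/20mm [ 0.53 -4.6   6.68] turn/0.1 0.01 at [ 0.4773 -0.1085  0.1563] yaw -3.0355
0.03456804748475049
```

The last joint's range limit tilted the tool by about 0.045 rad, so I extend the helper to give the full turn.

```bash
cat >> h.py <<'E'
def go(x,y,yaw,z):
    T=toolT(); dv=T[:3,:3].T@(np.array([x,y,z])-T[:3,3])
    G=R.from_euler('xyz',[np.pi,0,yaw]).as_matrix(); w=R.from_matrix(T[:3,:3].T@G).as_rotvec()
    dl=G.T@(np.array([x,y,z])-T[:3,3])
    print("shift now/20mm",np.round(dv/.02,2),"after turning",np.round(dl/.02,2),"turn/0.1",np.round(w/.1,2),"q6",round(status.observe()["qpos"][5],2))
E
python3 -c "
from h import *
go(.4753,-.2071,-3.037,.06)"
```

```text
shift now/20mm [ 0.56 -4.67  5.03] after turning [ 0.61 -4.89  4.81] turn/0.1 [-0.44 -0.14  0.02] q6 -2.09
```

Emit:
{"op": "play_rows", "data": {
  "plan": [0,0,0,-0.44,-0.14,0,1,0.1,-0.8,0,0,0,0,1,0.1,-0.8,0,0,0,0,1,0.1,-0.8,0,0,0,0,1,0.1,-0.8,0.5,0,0,0,1,0.1,-0.8,0.8,0,0,0,1,0.1,-0.8,0.9,0,0,0,1,0,-0.1,0.9,0,0,0,1,0,0,0.4,0,0,0,1,0,0,0,0,0,0,1]
}}

```text
time_s: 15.35
eef_pos: [0.4754, -0.2066, 0.0847]
eef_rot: [3.139, -0.002, -3.031]
force: [-0.4, 0.3, -3.5]
gripper_width: 0.0344
```

Run:
```python
from h import *
go(.4753,-.2071,-3.037,.027)
d=shot("wrist"); save(d,"w4.png",k=1.2)
```

```text
shift now/20mm [ 0.   -0.03  2.88] after turning [ 0.01 -0.02  2.88] turn/0.1 [ 0.03 -0.02  0.06] q6 -2.32
```

View pics/w4.png

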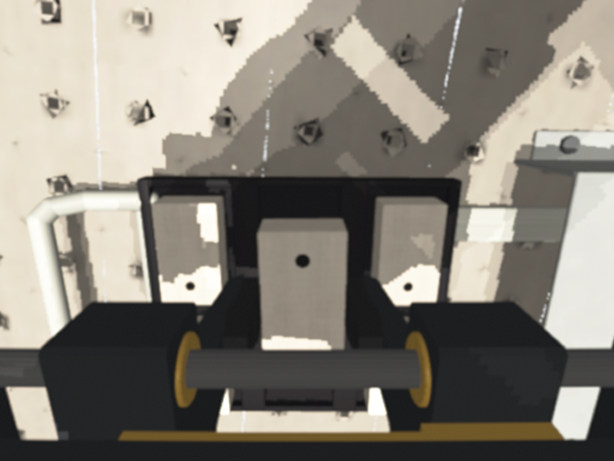

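The block hangs square over pocket 2 with clear margins to its neighbours (picture: block at (303,290), neighbours at (190,250) and (410,250)). Lowering.

Emit:
{"op": "play_rows", "data": {
  "plan": [0,0,1,0,0,0.05,1,0,0,1,0,0,0,1,0,0,0.5,0,0,0,1,0,0,0.2,0,0,0,1,0,0,0.1,0,0,0,1,0,0,0,0,0,0,1]
}}

```text
time_s: 15.9
eef_pos: [0.4766, -0.2073, 0.031]
eef_rot: [-3.141, 0.002, -3.036]
force: [0.2, -0.5, -2.6]
gripper_width: 0.0345
```

Emit:
{"op": "play_rows", "data": {
  "plan": [0,0,0.1,0,0,0,1,0,0,0,0,0,0,1]
}}

```text
time_s: 16.07
eef_pos: [0.4764, -0.2074, 0.0289]
eef_rot: [-3.141, 0.002, -3.036]
force: [0.4, -0.3, -2.7]
gripper_width: 0.0341
```

Emit:
{"op": "play_rows", "data": {
  "plan": [0,0,0.1,0,0,0,1,0,0,0,0,0,0,1]
}}

```text
time_s: 16.23
eef_pos: [0.4766, -0.2075, 0.0276]
eef_rot: [-3.141, 0.002, -3.036]
force: [-2.9, 1.6, 7.9]
gripper_width: 0.0345
```

Emit:
{"op": "play_rows", "data": {
  "plan": [0,0,0.06,0,0,0,1,0,0,0,0,0,0,1]
}}

```text
time_s: 16.4
eef_pos: [0.4766, -0.2075, 0.0275]
eef_rot: [-3.141, 0.002, -3.036]
force: [-7.6, 4.2, 21.4]
gripper_width: 0.0344
```

Contact is at the expected floor height, so release and rise, then go to the grey spare.

Emit:
{"op": "play_rows", "data": {
  "plan": [0,0,-0.06,0,0,0,-0.03,0,0,0,0,0,0,-0.03,0,0,0,0,0,0,-0.03,0,0,-0.4,0,0,0,-0.03,0,0,-1,0,0,0,-0.03,0,0,-1,0,0,0,-0.03,0,0,-1,0,0,0,-0.3,0,0.5,-1,0,0,0,-0.3,0,1,-1,0,0,0,-0.3,0,1,-1,0,0,0,-0.3]
}}

```text
time_s: 17.23
eef_pos: [0.4705, -0.1573, 0.1557]
eef_rot: [-3.142, 0.001, -3.037]
force: [0.1, 0.6, 0.1]
gripper_width: 0.0572
```

Emit:
{"op": "play_rows", "data": {
  "plan": [-0.3,1,0,0,0,0,-0.3,-0.3,1,0,0,0,0,-0.3,-0.3,1,0,0,0,0,-0.3,-0.3,1,0,0,0,0,-0.3,-0.3,1,0,0,0,0,-0.3,-0.3,1,0,0,0,0,-0.3,-0.3,1,0,0,0,0,-0.3,-0.3,1,0,0,0,0,-0.3,-0.3,1,0,0,0,0,-0.3,-0.3,1,0,0,0,0,-0.3]
}}

```text
time_s: 18.07
eef_pos: [0.5095, 0.0486, 0.155]
eef_rot: [3.141, 0.001, -3.036]
force: [-0.3, -0.2, -0.3]
gripper_width: 0.0573
```

Emit:
{"op": "play_rows", "data": {
  "plan": [-0.3,1,0,0,0,1,-0.3,-0.2,1,0,0,0,1,-0.3,-0.1,1,0,0,0,1,-0.3,0,1,0,0,0,1,-0.3,0.2,1,0,0,0,1,-0.3,0,0.5,0,0,0,1,-0.3,0,0,0,0,0,1,-0.3,0,0,0,0,0,1,-0.3,0,0,0,0,0,1,-0.3,0,0,0,0,0,0.9,-0.3]
}}

```text
time_s: 18.9
eef_pos: [0.5307, 0.1572, 0.1549]
eef_rot: [3.141, 0.0, 2.252]
force: [-0.0, -0.7, 0.1]
gripper_width: 0.0574
```

```bash
python3 -c "
from h import *
go(.552,.266,2.255,.14)"
```

```text
shift now/20mm [3.56 4.26 0.75] after turning [3.54 4.27 0.75] turn/0.1 [ 0.01  0.   -0.03] q6 -0.61
```

Emit:
{"op": "play_rows", "data": {
  "plan": [0.9,0.6,0,0,0,0,-0.3,0.9,0.6,0,0,0,0,-0.3,0.9,0.6,0,0,0,0,-0.3,0.9,0.6,0,0,0,0,-0.3,0.9,0.6,0,0,0,0,-0.3,0.9,0.6,0,0,0,0,-0.3,0.9,0.6,0,0,0,0,-0.3,0,0,0,0,0,0,-0.3]
}}

```text
time_s: 19.57
eef_pos: [0.5151, 0.3106, 0.1549]
eef_rot: [3.14, -0.0, 2.26]
force: [-0.5, -1.2, -0.8]
gripper_width: 0.0574
```

Run:
```python
from h import *
d=shot("wrist"); save(d,"w5.png",k=1.2)
for m in models.cut_out(d,"spare_a")[:4]:
    if m["p"]>.2:
        t=topface(d,m["pixels"],.014,.026); print(m["p"],np.round(m["uv"]),t,d["image"][m["pixels"]].mean(0).astype(int))
        if abs(t[0]-[.552,.266]).max()<.02:
            a=t[2] if t[1][0]>t[1][1] else t[2]+90
            go(t[0][0],t[0][1],np.radians(a),.009)
```

```text
0.8 [254. 234.] (array([0.55397803, 0.26586469]), (35.06156921386719, 60.49774932861328), 39.87392044067383, np.float64(0.01931687538305485), 2036) [172 162 147]
shift now/20mm [-2.83  0.14  7.29] after turning [-2.84  0.12  7.29] turn/0.1 [ 0.01  0.01 -0.09] q6 -0.34
0.8 [ 44. 164.] (array([0.35443488, 0.19772736]), (36.2122802734375, 60.596534729003906), 15.908222198486328, np.float64(0.01919630009406431), 2605) [231 168  13]
0.68 [145. 228.] (array([0.46347266, 0.2021403 ]), (60.84393310546875, 35.17085647583008), 75.54168701171875, np.float64(0.019260000406634892), 2085) [195  95 215]
```

View pics/w5.png

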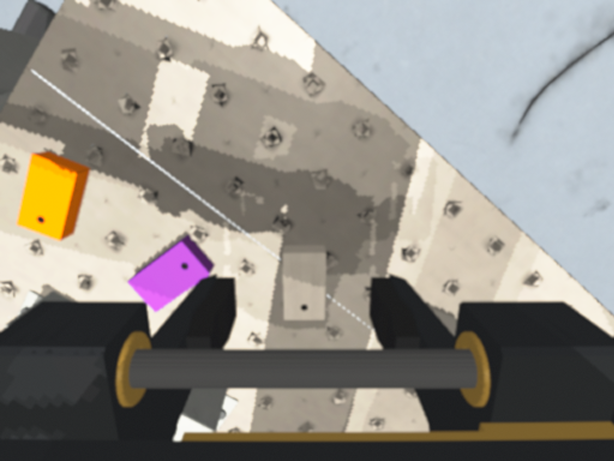

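The grey spare is at (304,285) between the fingers, 60.5x35 mm. The purple and orange ones are untouched. Descend and grip.

Emit:
{"op": "play_rows", "data": {
  "plan": [-0.95,0.04,0,0,0,-0.09,-0.3,-0.95,0.04,0,0,0,0,-0.3,-0.94,0.04,1,0,0,0,-0.3,0,0,1,0,0,0,-0.3,0,0,1,0,0,0,-0.3,0,0,1,0,0,0,-0.3,0,0,1,0,0,0,-0.3,0,0,1,0,0,0,-0.3,0,0,0.7,0,0,0,-0.3,0,0,0,0,0,0,-0.3]
}}

```text
time_s: 20.5
eef_pos: [0.5529, 0.2638, 0.018]
eef_rot: [-3.138, -0.002, 2.265]
force: [-0.5, -0.1, -1.0]
gripper_width: 0.0573
```

```bash
python3 -c "
from h import *
go(.554,.2659,np.radians(129.87),.009)"
```

```text
shift now/20mm [0.04 0.11 0.45] after turning [0.04 0.11 0.45] turn/0.1 [-0.04 -0.02 -0.02] q6 -0.44
```

Emit:
{"op": "play_rows", "data": {
  "plan": [0,0.1,0.4,0,0,0,-0.3,0,0,0,0,0,0,-0.3,0,0,0,0,0,0,1,0,0,0,0,0,0,1,0,0,0,0,0,0,1,0,0,0,0,0,0,1,0,0,0,0,0,0,1,0,0,0,0,0,0,1]
}}

```text
time_s: 21.17
eef_pos: [0.5556, 0.2667, 0.0132]
eef_rot: [3.141, 0.001, 2.266]
force: [-3.2, -2.3, 5.7]
gripper_width: 0.0343
```

```bash
python3 -c "
from h import *
go(.5528,-.199,-3.037,.15)"
```

```text
shift now/20mm [-17.79 -15.02  -6.84] after turning [  2.57 -23.14  -6.84] turn/0.1 [ 0.    0.01 -9.8 ] q6 -0.44
```

Emit:
{"op": "play_rows", "data": {
  "plan": [0,0,-0.5,0,0,0,1,0,0,-1,0,0,0,1,0,0,-1,0,0,0,1,0,0,-1,0,0,0,1,0,0,-1,0,0,0,1,0,0,-1,0,0,-1,1,0,0,-1,0,0,-1,1,0,0,-0.4,0,0,-1,1,0,0,0,0,0,-1,1,0,0,0,0,0,-1,1]
}}

```text
time_s: 22.0
eef_pos: [0.5556, 0.267, 0.1515]
eef_rot: [3.14, 0.002, 2.771]
force: [0.1, -0.9, -3.9]
gripper_width: 0.0346
```

Emit:
{"op": "play_rows", "data": {
  "plan": [0,-0.5,0,0,0,-1,1,0,-0.8,0,0,0,-1,1,0,-1,0,0,0,-1,1,0,-1,0,0,0,-1,1,0,-1,0,0,0,-0.8,1,0,-1,0,0,0,0,1,0,-1,0,0,0,0,1,0,-1,0,0,0,0,1,0,-1,0,0,0,0,1,0,-1,0,0,0,0,1]
}}

```text
time_s: 22.83
eef_pos: [0.5533, 0.0822, 0.1507]
eef_rot: [3.141, 0.001, -3.037]
force: [0.6, 0.5, -2.3]
gripper_width: 0.0342
```

Emit:
{"op": "play_rows", "data": {
  "plan": [0,-1,0,0,0,0,1,0,-1,0,0,0,0,1,0,-1,0,0,0,0,1,0,-1,0,0,0,0,1,0,-1,0,0,0,0,1,0,-1,0,0,0,0,1,0,-1,0,0,0,0,1,0,-1,0,0,0,0,1,0,-1,0,0,0,0,1,0,-1,0,0,0,0,1]
}}

```text
time_s: 23.67
eef_pos: [0.5742, -0.1167, 0.1507]
eef_rot: [3.141, 0.001, -3.037]
force: [1.1, 0.1, -4.7]
gripper_width: 0.0343
```

```bash
python3 -c "
from h import *
go(.5528,-.199,-3.037,.085)"
```

```text
shift now/20mm [ 1.49 -3.98  3.28] after turning [ 1.49 -3.98  3.28] turn/0.1 [ 0.01  0.01 -0.  ] q6 -2.08
```

Emit:
{"op": "play_rows", "data": {
  "plan": [0.35,-1,0,0,0,0,1,0.4,-1,0,0,0,0,1,0.4,-1,0,0,0,0,1,0.35,-0.95,0.5,0,0,0,1,0,0,1,0,0,0,1,0,0,1,0,0,0,1,0,0,0.8,0,0,0,1,0,0,0,0,0,0,1]
}}

```text
time_s: 24.33
eef_pos: [0.5512, -0.1967, 0.0815]
eef_rot: [3.138, -0.004, -3.038]
force: [0.1, -0.0, -3.7]
gripper_width: 0.0345
```

Run:
```python
from h import *
go(.5528,-.199,-3.037,.028)
d=shot("wrist"); save(d,"w6.png",k=1.2)
```

```text
shift now/20mm [-0.08 -0.13  2.67] after turning [-0.07 -0.12  2.67] turn/0.1 [ 0.04 -0.04 -0.01] q6 -2.22
```

View pics/w6.png

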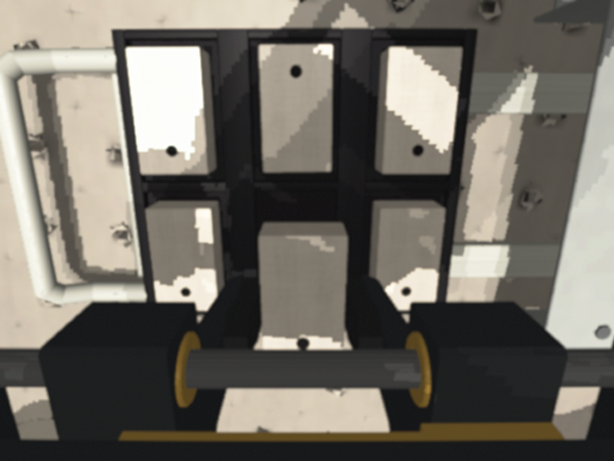

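Pocket 2's block lies in place (296,110) and the second block hangs over pocket 3. Lowering.

Emit:
{"op": "play_rows", "data": {
  "plan": [-0.05,-0.1,1,0,0,0,1,0,0,1,0,0,0,1,0,0,0.4,0,0,0,1,0,0,0.1,0,0,0,1,0,0,0,0,0,0,1,0,0,0,0,0,0,1]
}}

```text
time_s: 24.88
eef_pos: [0.5546, -0.1997, 0.0359]
eef_rot: [-3.141, 0.003, -3.037]
force: [-0.5, 0.4, -3.1]
gripper_width: 0.0343
```

Emit:
{"op": "play_rows", "data": {
  "plan": [0,0,0.1,0,0,0,1,0,0,0,0,0,0,1]
}}

```text
time_s: 25.05
eef_pos: [0.5542, -0.1996, 0.0331]
eef_rot: [-3.141, 0.002, -3.037]
force: [0.0, -0.7, -2.3]
gripper_width: 0.0347
```

Emit:
{"op": "play_rows", "data": {
  "plan": [0,0,0.15,0,0,0,1,0,0,0,0,0,0,1]
}}

```text
time_s: 25.22
eef_pos: [0.5538, -0.1993, 0.0292]
eef_rot: [3.141, 0.001, -3.037]
force: [0.4, -0.4, -2.5]
gripper_width: 0.0345
```

Emit:
{"op": "play_rows", "data": {
  "plan": [0,0,0.1,0,0,0,1,0,0,0,0,0,0,1]
}}

```text
time_s: 25.38
eef_pos: [0.5541, -0.1995, 0.0281]
eef_rot: [-3.142, 0.001, -3.037]
force: [-3.0, 1.3, 4.3]
gripper_width: 0.0344
```

Emit:
{"op": "play_rows", "data": {
  "plan": [0,0,0,0,0,0,-0.03,0,0,0,0,0,0,-0.03,0,0,0,0,0,0,-0.03,0,0,-0.4,0,0,0,-0.03,0,0,-1,0,0,0,-0.03,0,0,-1,0,0,0,-0.03,-1,0,-1,0,0,0,-0.03,-1,0,-1,0,0,0,-0.03,-1,-0.5,-1,0,0,0,0.18,-0.5,-0.5,-1,0,0,0,0.18]
}}

```text
time_s: 26.22
eef_pos: [0.627, -0.2115, 0.1574]
eef_rot: [-3.141, 0.002, -3.036]
force: [0.1, -0.6, 0.4]
gripper_width: 0.0365
```

Emit:
{"op": "play_rows", "data": {
  "plan": [0,-0.5,-1,0,0,0,0.18,0,0,0,0,0,0,0.18]
}}

```text
time_s: 26.38
eef_pos: [0.6281, -0.224, 0.18]
eef_rot: [-3.137, 0.007, -3.038]
force: [0.7, -0.4, 0.7]
gripper_width: 0.0362
```

```bash
cat > chk.py <<'E'
from h import *
d=shot("wrist"); save(d,"w7.png",k=1.2)
a=.1047; C=np.array([.490,.0257]); Rm=np.array([[np.cos(a),-np.sin(a)],[np.sin(a),np.cos(a)]])
H,W=d["depth"].shape; v,u=np.mgrid[0:H,0:W]; P=deep(d,np.c_[u.ravel(),v.ravel()]); Q=(P[:,:2]-C)@Rm
m=(d["depth"].ravel()>0)&(P[:,2]>.027)&(P[:,2]<.045)&(abs(Q[:,0])<.09)&(Q[:,1]<-.11)&(Q[:,1]>-.40)
n,l,st,_=cv2.connectedComponentsWithStats(m.reshape(H,W).astype(np.uint8))
for k in range(1,n):
    if st[k,4]>200:
        g=(l==k).ravel(); q=Q[g]; r=cv2.minAreaRect((q*1000).astype(np.float32)); z=P[g,2]
        print("st frame",np.round(r[0],1),np.round(r[1],1),round(r[2],1),"z",np.round(np.percentile(z,[10,50,90]),4),st[k,4])
h=C+Rm@np.array([0,-.375]); print("handle",h); go(h[0],h[1],-3.037,.013)
E
python3 chk.py
```

```text
st frame [  14.8 -374.8] [110.   16.5] 2.5 z [0.0296 0.033  0.0346] 1876
st frame [ -23.8 -292.3] [35.1 30.3] 89.7 z [0.0333 0.0343 0.0353] 1722
st frame [ -24.2 -229.9] [29.  35.3] 0.3 z [0.0333 0.0344 0.0353] 1674
st frame [ -23.7 -168.6] [35.9 31.1] 88.6 z [0.0331 0.0344 0.0354] 1811
st frame [  39.4 -292.1] [59.5 35.1] 0.1 z [0.0334 0.0344 0.0353] 2765
st frame [  39.5 -168.9] [35.6 59.4] 89.9 z [0.0333 0.0344 0.0353] 2863
st frame [  40.4 -229.4] [35.1 59.4] 89.9 z [0.0335 0.0344 0.0354] 2717
handle [ 0.52919081 -0.34724649]
shift now/20mm [ 5.55 -5.66  8.21] after turning [ 5.52 -5.67  8.23] turn/0.1 [-0.02  0.04 -0.01] q6 -2.19
```

View pics/w7.png

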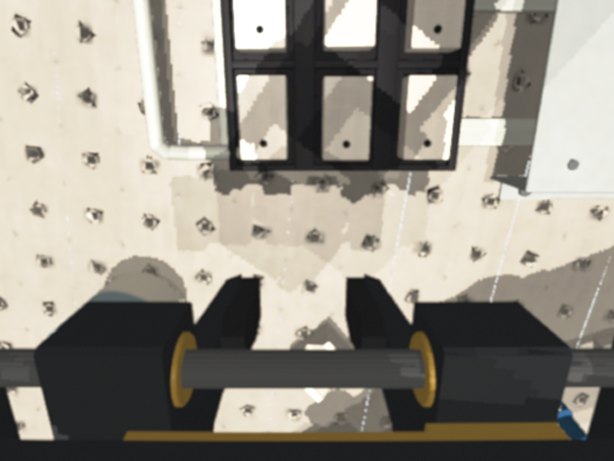

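All six blocks lie flat: tops are level at 34.4 mm, within 1.5 mm of the pocket centres. The handle is still at full-out. Back to the handle.

Emit:
{"op": "play_rows", "data": {
  "plan": [0.9,-0.9,0,0,0,0,0.18,0.9,-0.9,0,0,0,0,0.18,0.9,-0.9,0,0,0,0,0.18,0.9,-0.9,0,0,0,0,0.18,0.9,-0.9,0,0,0,0,0.18,0.9,-0.9,0.4,0,0,0,0.18,0.1,-0.25,1,0,0,0,0.18,0,0,1,0,0,0,0.18,0,0,1,0,0,0,0.18,0,0,0.6,0,0,0,0.18]
}}

```text
time_s: 27.27
eef_pos: [0.5277, -0.3445, 0.0922]
eef_rot: [3.138, -0.002, -3.037]
force: [-0.1, -0.5, 0.0]
gripper_width: 0.0364
```

```bash
python3 -c "
from h import *
go(.5292,-.3472,-3.037,.013)"
```

```text
shift now/20mm [-0.07 -0.15  3.96] after turning [-0.06 -0.14  3.96] turn/0.1 [ 0.04 -0.02 -0.  ] q6 -2.44
```

Emit:
{"op": "play_rows", "data": {
  "plan": [0,-0.08,1,0,0,0,0.18,0,0,1,0,0,0,0.18,0,0,1,0,0,0,0.18,0,0,0.7,0,0,0,0.18,0,0,0,0,0,0,0.18,0,0,0,0,0,0,1,0,0,0,0,0,0,1,0,0,0,0,0,0,1,0,0,0,0,0,0,1,0,0,0,0,0,0,1],
  "force": 30
}}

```text
time_s: 28.1
eef_pos: [0.5296, -0.3478, 0.0225]
eef_rot: [-3.14, 0.002, -3.037]
force: [0.6, 0.2, 3.4]
gripper_width: 0.0107
```

Emit:
{"op": "play_rows", "data": {
  "plan": [0,0.2,0,0,0,0,1,0,0.4,0,0,0,0,1,0,0.6,0,0,0,0,1,0,0.8,0,0,0,0,1,0,0.9,0,0,0,0,1,0,0.9,0,0,0,0,1,0,0.9,0,0,0,0,1,0,0.9,0,0,0,0,1,0,0.9,0,0,0,0,1,0,0.9,0,0,0,0,1]
}}

```text
time_s: 28.93
eef_pos: [0.514, -0.1997, 0.0224]
eef_rot: [-3.14, 0.002, -3.037]
force: [0.4, -3.1, 5.9]
gripper_width: 0.0105
```

Emit:
{"op": "play_rows", "data": {
  "plan": [0,0.9,0,0,0,0,1,0,0.8,0,0,0,0,1,0,0.7,0,0,0,0,1,0,0.6,0,0,0,0,1,0,0.4,0,0,0,0,1,0,0.3,0,0,0,0,1,0,0.2,0,0,0,0,1,0,0.1,0,0,0,0,1,0,0,0,0,0,0,1]
}}

```text
time_s: 29.68
eef_pos: [0.5056, -0.1199, 0.0224]
eef_rot: [-3.141, 0.002, -3.037]
force: [-1.5, 1.6, 9.0]
gripper_width: 0.0108
```

```bash
python3 -c "
from h import *
go(.505,-.1185,-3.037,.018)"
```

```text
shift now/20mm [0.02 0.07 0.22] after turning [0.02 0.07 0.22] turn/0.1 [-0.    0.02  0.  ] q6 -2.14
```

Nearly home, so I press on gently until the stop is felt.

Emit:
{"op": "play_rows", "data": {
  "plan": [0,0.1,0,0,0,0,1,0,0,0,0,0,0,1,0,0,0,0,0,0,1]
}}

```text
time_s: 29.93
eef_pos: [0.5057, -0.1198, 0.0224]
eef_rot: [-3.139, 0.002, -3.037]
force: [-2.5, -8.9, 7.0]
gripper_width: 0.0111
```

Emit:
{"op": "play_rows", "data": {
  "plan": [0,0.06,0,0,0,0,1,0,0,0,0,0,0,1,0,0,0,0,0,0,1]
}}

```text
time_s: 30.18
eef_pos: [0.5056, -0.1197, 0.0224]
eef_rot: [-3.137, 0.003, -3.037]
force: [-2.1, -16.2, 4.3]
gripper_width: 0.011
```

At the stop: 16 N and no further motion, in the same pose as at first grasp. Release and rise clear.

Emit:
{"op": "play_rows", "data": {
  "plan": [0,0,0,0,0,0,0.18,0,0,0,0,0,0,0.18,0,0,0,0,0,0,0.18,0,0,0,0,0,0,0.18,0,0,-0.5,0,0,0,0.18,0,0,-1,0,0,0,0.18,0,0,-1,0,0,0,0.18,-0.5,0,-1,0,0,0,0.18,-1,0,-1,0,0,0,0.18,-1,0,-1,0,0,0,0.18]
}}

```text
time_s: 31.02
eef_pos: [0.5551, -0.1119, 0.1335]
eef_rot: [3.141, 0.001, -3.037]
force: [-0.3, -0.4, 0.2]
gripper_width: 0.0362
```

Emit:
{"op": "play_rows", "data": {
  "plan": [-0.5,0,-1,0,0,0,0.18,0,0,-1,0,0,0,0.18,0,0,-0.5,0,0,0,0.18,0,0,0,0,0,0,0.18]
}}

```text
time_s: 31.35
eef_pos: [0.5652, -0.1113, 0.1838]
eef_rot: [-3.14, 0.004, -3.037]
force: [0.5, 0.3, 0.5]
gripper_width: 0.0363
```

Run:
```python
from h import *
d=shot("wrist"); a=.1047; C=np.array([.490,.0257]); Rm=np.array([[np.cos(a),-np.sin(a)],[np.sin(a),np.cos(a)]])
H,W=d["depth"].shape; v,u=np.mgrid[0:H,0:W]; P=deep(d,np.c_[u.ravel(),v.ravel()]); Q=(P[:,:2]-C)@Rm
m=(d["depth"].ravel()>0)&(P[:,2]>.024)&(P[:,2]<.042)&(abs(Q[:,0])<.04)&(Q[:,1]<-.12)&(Q[:,1]>-.2)
print("bar y in station frame",m.sum(),Q[m,1].min(),Q[m,1].max(),"(home: -.151..-.139)")
t=shot("top"); save(t,"t2.png",k=1.5); print(status.observe()["force"])
for n in ["spare_a","tall_block","long_block","vee"]:
    for x in models.cut_out(t,n):
        if x["p"]>.2: print(n,np.round(topface(t,x["pixels"],.003,.08)[0],3))
```

```text
bar y in station frame 1144 -0.1509872560706674 -0.1395841253669302 (home: -.151..-.139)
[-0.49408667  0.07804196 -0.23645633]
spare_a [0.352 0.198]
spare_a [0.462 0.204]
tall_block [0.677 0.298]
long_block [0.731 0.126]
vee [ 0.779 -0.188]
```

View pics/t2.png

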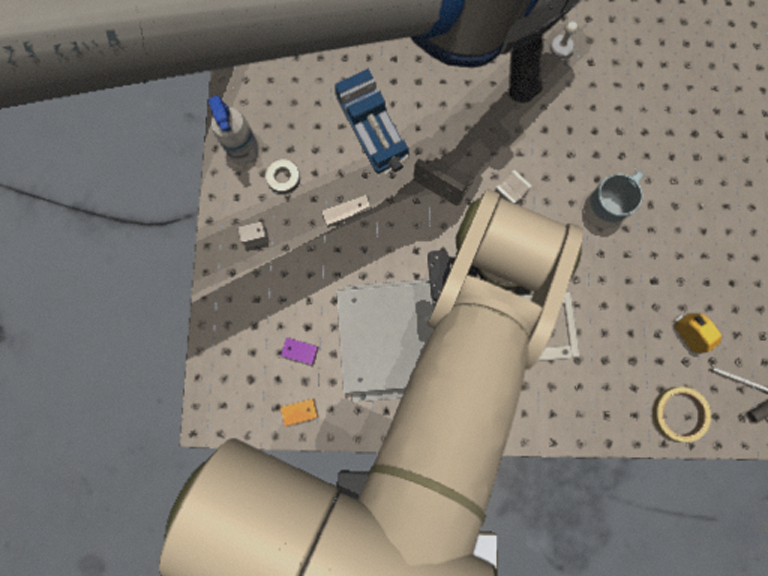

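The bar is at its home position. The orange, purple, tall, long and vee blocks are where they were, and the arm is clear. Handing in.

```bash
python3 -c "
from h import *
print(ctrl.finish_job())"
```

```text
the job is handed in; nothing more can be done
None
```

I pulled the tray fully out, laid the two spares in the empty pockets, pushed the tray fully home and handed the job in at about 31 s of the 72 s allowed.

**Placing:** The empty pockets were 2 and 3. The spare lying in sunlight went into pocket 2 and the grey one in shadow into pocket 3. Before closing the tray, all six blocks measured flat, with their tops level at about 34.4 mm, and both placed blocks were within about 1.5 mm of their pocket centres.

**Home position:** When I pushed the tray in, it met its stop at 16 N. Its handle bar measured -151 to -140 mm along the station's y axis, against -151 to -139 mm expected at home.

**Other things on the table:** The orange and purple look-alikes, the tall and long blocks and the V block measured within about 3 mm of where they started, roughly the camera's accuracy. The gripper was clear of everything at the end.

**What did not go to plan:**
- The last joint reached its range limit while I carried the first spare, which tilted the tool by about 0.045 rad. I levelled it before placing.
- On the return I gripped the handle about 10 mm higher than the first time, but it held all the way home.
- After the tray was closed the blocks could not be seen under the hood, so their final positions rest on the check made just before the push.

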